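# Swing out the swivel hook and hang the chainring

### The arm

A 6-joint arm with a two-finger parallel gripper is mounted at the origin on the work surface. World frame = base frame: x ahead of the robot, y to its left, z up, the work surface at z = 0. Lengths are in mm, angles in rad, forces in N, time in s.
With the tool pointing down it reaches from about 325 to 775 mm from the base axis. Payload 9.3 kg.
Tool frame: the origin (TCP) lies midway between the tips of the shut fingers; the grasp point (between the pads) lies 19 mm behind it; z points along the fingers, y is the direction in which the jaws open and shut (so a half turn about z gives the same grasp; the last joint's range is limited). The gripper opens to 85 mm and grips with 20 to 120 N. Pads are 22 mm wide; open, the fingers measure 114 mm over their backs; the gripper's body (76 mm by 85 mm) begins 54 mm behind the grasp point. The pads swing forward as they close: fully open they stand 13 mm farther back than shut.
Start: joints at [1.193, 0.259, 0.021, 1.334, 0, 1.418], TCP at [122.603, 536.158, 231.279] pointing down, gripper open.
Joint ranges: [-3.04, 3.04], [-0.91, 1.82], [-1.04, 1.36], [-1.92, 1.95], [-1.52, 1.45], [-3.14, 3.14]. Speed limits (rad/s): [2.22, 2.22, 2.79, 3.14, 3.14, 3.14].

### API

Orientations are given as a rotation vector (axis times angle).
In Python, from rig import r, vision gives the robot as it stands.
- The arm moves only by the shell command python3 -m creep 'ROWS' [OPENING] [FORCE]. ROWS is JSON, one flat list of numbers, 4 for each row, row after row: the shift along the world's x, y, z each as a share of 200 mm, from -1 to 1, then the turn about the world's z as a share of 180 degrees, from -1 to 1. A call has 1 to 5 rows; each row shifts and turns the commanded pose from where the row before left it; what a row does not reach is not made up. A row lasts 1/8 s, in which the tool goes at most 62.5 mm and 10.7 degrees, less where a joint would pass 70% of its speed; a pose out of reach is approached as far as the arm can. A call with a number of a shift or a turn outside -1 to 1 is refused whole. A call with a gripper value outside its range is refused whole. OPENING is the closure, from -1 (fully open) to 1 (shut), set as the call begins (- or left out, the last holds). The fingers move at their own pace and stop on an object; FORCE is the grip in N (left out, the last holds). Time passes only in rows, so rows that do not move let the fingers close. It gives the time, the measured TCP pose, the force and the opening at its end, in the units of the state.
- r.get_obs(): the state, without advancing time (a new reading comes with each control period).
- vision.get_image(name): name is "scene" or "top"; returns a dict with "color" (400x640x3 uint8, red, green, blue), "mtx" (3x3 intrinsics, pixels), "pose" (4x4, takes a point from camera to world coordinates). Camera axes: x right, y up, looking along -z (the intrinsics and any distortion apply to the point x, -y, -z); pixel columns grow to the right and rows downward; lengths in mm; the calibration is good to about 2 mm. A picture is of the moment at which its call begins. There is no depth.
- r.finish_job(): hands the job in, once; it reports no verdict.
The state is a dict: "time_s": time; "joints": joint angles; "joint_velocities": joint speeds; "tau": joint torques, N m; "tcp_pos": TCP position; "tcp_rot": TCP orientation; "wrist_force": force on the tool from outside, world axes, zero at the start; "ft_torque": the same for the moment, N m; "gripper_width": opening from 0.0 (shut) to 1.0 (fully open).
Only numpy, scipy, OpenCV 4.12 (cv2) and the standard library are available. Lean on these libraries where they do the work, as an engineer would, in place of code of your own. Each camera call takes 0.05 s, during which the arm holds its last target.

### The job

Swing the parts stand's swivel hook round until it comes up against its stop and faces squarely out of the front of the stand, and only then take the chainring from its wooden rack and hang it by its centre hole on the hook, fully down in the hook's notch, hanging still and let go. Turn the hook and set the ring down gently, without straining the hook, and leave the other things on the bench alone.

Things in the scene. Friction and masses are not known exactly. Their poses are not given: they have to be found in the camera images.
- stand: Parts stand fixed to the bench: steel base plate 150 x 210 x 12 mm, upright post 18 mm thick carrying the swivel hook. Origin on the post's axis at bench height, z up; its front, the way the hook must finally face, is its own -x. On its +y side stands a grey bin (90 x 70 mm, centre 95 mm from the post, top 127 mm above the bench), so the ring cannot hang there.
- hook: Steel swivel hook. Origin on its swivel axis (the post's), 180 mm above the bench; the arm points along its own -x. Hub 28 mm across, top at 200 mm. Stiff swivel (0.2 N m, about 4 N at the middle of the arm), stays where left. It starts 65 to 110 degrees from its rigid stop, over the stand's +y side; turn it anticlockwise seen from above. More than 22 N on it strains it.
- hook_mid (a point): Point 56 mm out along the arm, at notch-floor height, 190 mm above the bench; axes as the hook's. The 8 mm wide arm, underside 10 mm lower, is telescopic, clamped at an unmeasured reach: its notch, 13.5 mm long, is centred 44 to 68 mm from the swivel axis. Inward, up to the hub, the arm's flat top is 6 mm above the notch floor; outward a 10 mm thick lip, 12 mm above it, ends the arm.
- rack: Fixed wooden rack, 75 x 155 mm, 46 mm high, with a slot along its y (13 mm wide, 119 mm long, floor 12 mm above the bench) in which the chainring stands upright. Origin: centre of its underside.
- chainring: Aluminium bicycle chainring, flat sides, 10 mm thick, 132 mm across (141 over the teeth), round centre hole 48 mm; about 0.22 kg. Origin at its centre, own x along its axis. Starts upright in the rack, centre 77 mm above the bench; can be pinched across its thickness at the top, from above. Hung in the notch, its centre is 24 mm below hook_mid and its axis lies along the arm.
- jar: Bystander: small closed jar, 60 mm across, 70 mm high. Origin: centre of its underside
- carton: Bystander: cardboard box 70 x 100 x 50 mm. Origin: centre of its underside
- wrench: Bystander: open spanner 170 mm long lying flat. Origin: its middle, on the bench
- pedal: Bystander: black platform pedal about 90 x 120 mm and 24 mm high. Origin: its middle, on the bench
There are look-alikes about, which are no part of the job. There is more than one size of the rack; the job needs the smaller.

How it is judged:
By the outcome, as a careful person would: the job done as asked, in the order asked, and still so for the second after the job is handed in, with the robot touching nothing.
It also fails if it takes over 72 s, if anything falls off the work surface, if the arm or the gripper's body presses on something with over 40 N, if the wrist force passes 120 N, or if a joint passes its speed limit or range.

## Working session

There is one attempt and no reset: what is moved stays moved. The work goes in short steps, Python scripts to look and compute and a shell command to move; the robot and the scene stay as the last step left them, time stands still between calls to the robot, and variables do not carry over. Pictures are saved under pics/ and viewed, and the job is handed in when it is done.

```bash
ls; mkdir -p pics
python3 - <<'E'
from rig import r, vision
import cv2
print(r.get_obs())
for n in ("scene","top"):
    d=vision.get_image(n); cv2.imwrite(f"pics/{n}0.png",d["color"][:,:,::-1]); print(n,d["mtx"].tolist(),d["pose"].tolist(),[k for k in d])
E
```

```text
pics
{'time_s': 0.0, 'joints': array([1.19340487e+00, 2.59210680e-01, 2.07367203e-02, 1.33368316e+00,
       3.36426041e-05, 1.41818504e+00]), 'joint_velocities': array([-5.21760855e-04, -5.46679359e-04, -4.12980696e-05, -3.07296983e-04,
        1.31784077e-03,  1.07024886e-03]), 'tau': array([ 2.36497935e-04, -5.55642271e+01,  3.44527602e+01,  1.38183453e-02,
       -1.50626947e-04,  3.07416173e-06]), 'tcp_pos': array([122.48640578, 535.89844485, 230.64626158]), 'tcp_rot': array([-3.52297345e-01, -3.12138488e+00,  2.04881419e-03]), 'wrist_force': array([ 0.18742321, -0.39854708,  0.41537658]), 'ft_torque': array([ 0.04421863, -0.00268731,  0.01988035]), 'gripper_width': 1.0005544033550435}
scene [[408.89214961477813, 0.0, 315.28300759509597], [0.0, 408.89214961477813, 196.31614522558192], [0.0, 0.0, 1.0]] [[-0.7343682395119967, -0.38261287382249304, 0.5606341744679355, 1187.577300706923], [0.678701544860234, -0.42393195921440696, 0.5997048498728071, 648.9557760850664], [0.008215947929621985, 0.8209074751407296, 0.5710021151078956, 771.0680639270668], [0.0, 0.0, 0.0, 1.0]] ['color', 'mtx', 'pose']
top [[457.83198253776305, 0.0, 320.6085470970635], [0.0, 457.83198253776305, 192.4418909361878], [0.0, 0.0, 1.0]] [[0.01572899987965563, 0.9975315467581755, -0.06843545707473815, 490.63257223094445], [-0.9998394234477702, 0.016279294309891584, 0.007490787435420255, -16.667269568087587], [0.00858637772384307, 0.06830664535032059, 0.9976274235998974, 1328.0990366455344], [0.0, 0.0, 0.0, 1.0]] ['color', 'mtx', 'pose']
```

View pics/scene0.png

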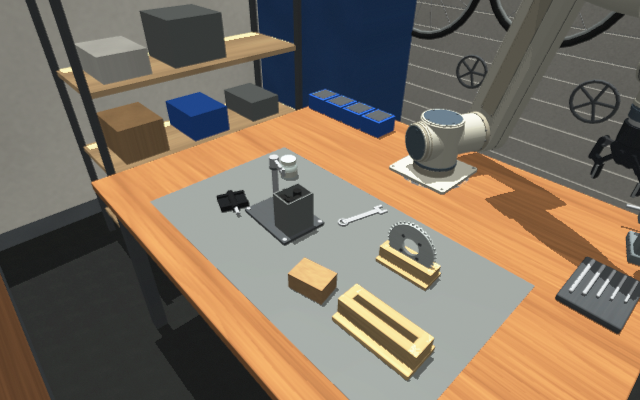

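View pics/top0.png

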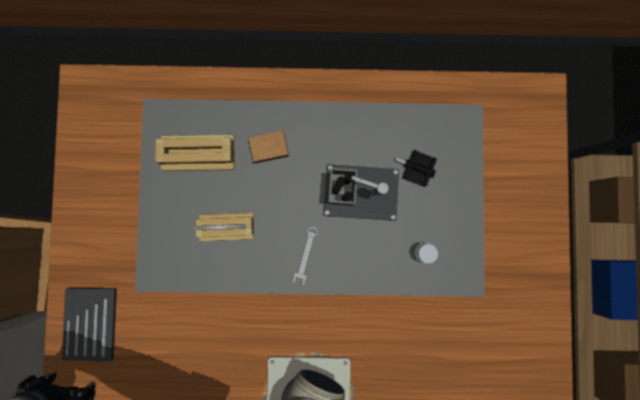

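```bash
cat > h.py <<'E'
import numpy as np, cv2
from rig import r, vision
def ray(d,u,v):
    K=d["mtx"];P=d["pose"]
    c=np.array([(u-K[0,2])/K[0,0],-(v-K[1,2])/K[1,1],-1.]);
    return P[:3,3],P[:3,:3]@c
def at(d,u,v,z):
    o,w=ray(d,u,v); return (o+w*(z-o[2])/w[2])
def proj(d,p):
    P=d["pose"];c=P[:3,:3].T@(np.array(p,float)-P[:3,3]);K=d["mtx"]
    return (K[0,0]*c[0]/-c[2]+K[0,2],K[1,1]*-c[1]/-c[2]+K[1,2])
def tri(d1,p1,d2,p2):
    o1,w1=ray(d1,*p1);o2,w2=ray(d2,*p2)
    A=np.stack([w1,-w2],1);t=np.linalg.lstsq(A,o2-o1,rcond=None)[0]
    a=o1+w1*t[0];b=o2+w2*t[1];return (a+b)/2,np.linalg.norm(a-b)
def crop(d,x0,y0,x1,y1,s,name):
    im=d["color"][y0:y1,x0:x1,::-1]
    cv2.imwrite(name,cv2.resize(im,None,fx=s,fy=s,interpolation=cv2.INTER_CUBIC))
E
python3 - <<'E'
from h import *
t=vision.get_image("top");s=vision.get_image("scene")
crop(t,310,150,410,230,8,"pics/t_stand.png")
crop(t,185,200,265,250,8,"pics/t_rack.png")
crop(s,230,140,340,250,5,"pics/s_stand.png")
crop(s,365,210,455,300,6,"pics/s_rack.png")
E
```

```text
(no output)
```

View pics/t_stand.png

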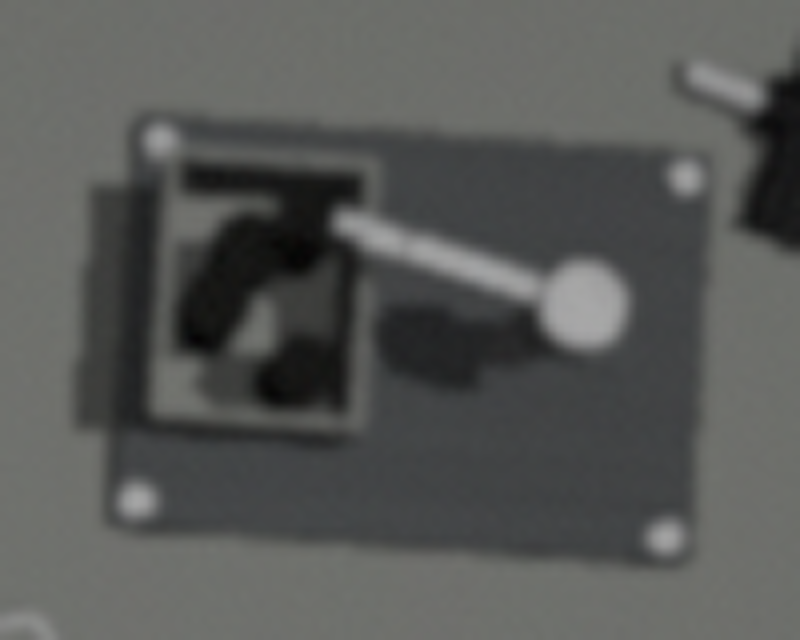

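View pics/t_rack.png

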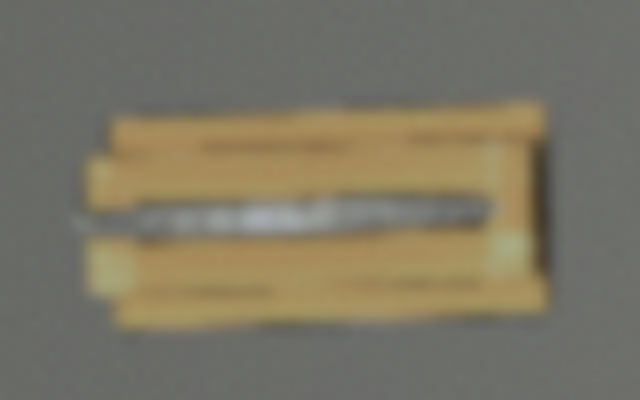

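View pics/s_stand.png

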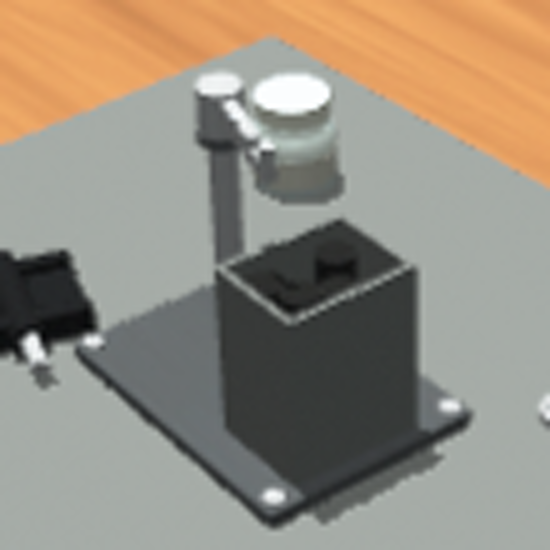

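View pics/s_rack.png

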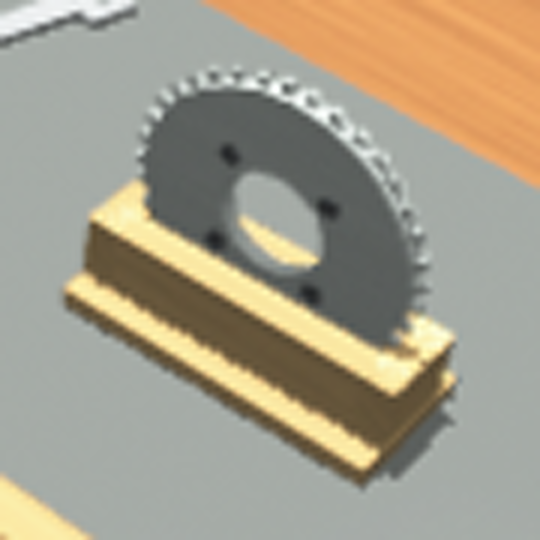

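Run:
```python
from h import *
t=vision.get_image("top");s=vision.get_image("scene")
f=lambda x,y,x0=310,y0=150,k=8:(x0+(x+.5)/k-.5,y0+(y+.5)/k-.5)
C=[at(t,*f(*p),12)[:2] for p in [(135,118),(710,150),(690,565),(108,525)]]
print(np.round(C,1)); c=np.mean(C,0)
print("plate centre",c, "sizes",[np.linalg.norm(C[i]-C[(i+1)%4]) for i in range(4)])
B=[at(t,*f(*p),14)[:2] for p in [(160,140),(686,178),(665,538),(138,500)]]
print(np.round(B,1),np.mean(B,0)); 
for a,b in ((1,0),(2,3)): v=B[a]-B[b]; w=-v; print("yaw y-edge",np.degrees(np.arctan2(-w[0],w[1])))
for a,b in ((0,3),(1,2)): w=B[a]-B[b]; print("yaw x-edge",np.degrees(np.arctan2(w[1],w[0])))
hub=at(t,*f(584,305),200);print("hub top",hub)
g=lambda x,y:f(x,y,230,140,5)
print("hub tri",tri(t,f(584,305),s,g(220,83)))
for z in (196,202): print("tip",z,at(t,*f(338,218),z), "notch dark",at(t,*f(405,243),190))
tip=at(t,*f(338,218),202); v=tip-hub;print("arm ang",np.degrees(np.arctan2(v[1],v[0])),np.linalg.norm(v[:2]))
print("arm tip tri",tri(t,f(338,218),s,g(265,147)))
# proj of bin corners
k=lambda x,y:f(x,y,185,200,8)
print("rack base corners", [np.round(at(t,*k(*p),z)[:2],1) for p,z in (((88,155),46),((88,298),46),((545,100),0),((548,310),0),((112,118),10),((118,328),10))])
for p in ((140,222),(490,210),(78,222)): print("ring",at(t,*k(*p),77)[:2])
m=lambda x,y:f(x,y,365,210,6)
print("ringtop tri",tri(t,k(285,215),s,m(262,85)))
print("ring hole by scene, plane z 77",at(s,*m(281,225),77))
```

```text
[[ 662.8  -42.1]
 [ 654.6 -250.5]
 [ 504.5 -243.9]
 [ 515.6  -34.6]]
plate centre [ 584.37433109 -142.7798898 ] sizes [np.float64(208.4947227398804), np.float64(150.23392017945065), np.float64(209.5568911946394), np.float64(147.40384823899527)]
[[ 654.7  -51.2]
 [ 644.1 -241.5]
 [ 514.  -234.5]
 [ 524.7  -45.2]] [ 584.3545079  -143.11336188]
yaw y-edge -3.194828179188184
yaw y-edge -3.2076862865957714
yaw x-edge -2.6511768792440367
yaw x-edge -3.060640003683047
hub top [ 582.31062878 -178.24277513  200.        ]
hub tri (array([ 581.06845725, -177.07445877,  200.81056305]), np.float64(3.118836126086178))
tip 196 [ 608.49739256 -102.11727309  196.        ] notch dark [ 601.62647163 -123.59034552  190.        ]
tip 202 [ 607.87272202 -101.6643975   202.        ] notch dark [ 601.62647163 -123.59034552  190.        ]
arm ang 71.54083495947 80.73207870301482
arm tip tri (array([ 607.64273345, -101.47105092,  202.75311669]), np.float64(0.40467278343483243))
rack base corners [array([498.8, 321.3]), array([449.2, 319.6]), array([521.6, 169.1]), array([446. , 166.1]), array([512.4, 322.7]), array([437.5, 318. ])]
ring [476.17552219 294.73019667]
ring [482.10598404 176.06317942]
ring [475.84622482 315.75037331]
ringtop tri (array([480.73589124, 230.60823103, 143.43934306]), np.float64(2.6724389310832963))
ring hole by scene, plane z 77 [478.20780891 248.12711869  77.        ]
```

Candidates: the chainring at scene (411,247) / top (224,227) is the only ring on the bench (the wall wheels at (472,72) and (594,101) aren't it). It stands in the smaller rack, and the larger empty rack is at scene (383,330) / top (195,152). The hook is at top (383,188), with its arm pointing to (352,177). The close crop confirms the toothed ring, its 48 mm hole and the small rack.

First I go over to the far side of the hook arm with the fingers shut.

```bash
python3 -m creep '[0,0,0.1,0, 0.18,-0.25,0,0, 0.18,-0.25,0,0, 0.18,-0.25,0,0, 0.18,-0.25,0,0]' 1 30; python3 -m creep '[0.18,-0.25,0,0, 0.18,-0.25,0,0, 0.18,-0.25,0,0, 0.18,-0.25,0,0, 0.18,-0.25,0,0]'
```

```text
time_s: 0.92
tcp_pos: [267.3, 334.6, 251.4]
tcp_rot: [0.351, 3.121, 0.001]
wrist_force: [0.7, 0.1, -0.5]
gripper_width: -0.002
time_s: 1.55
tcp_pos: [447.5, 84.2, 251.5]
tcp_rot: [0.353, 3.121, 0.0]
wrist_force: [0.6, 1.3, 0.3]
gripper_width: -0.005
```

```bash
python3 -m creep '[0.2,-0.25,0,0, 0.2,-0.25,0,0, 0.2,-0.25,0,-0.03, 0.2,-0.25,0,0, 0.095,-0.12,0,0]'; python3 -m creep '[0,0,-0.18,0, 0,0,-0.18,0, 0,0,0,0]'
```

```text
time_s: 2.17
tcp_pos: [623.1, -135.9, 250.1]
tcp_rot: [-0.502, -3.1, 0.0]
wrist_force: [0.0, 0.0, -0.5]
gripper_width: 0.0
time_s: 2.55
tcp_pos: [620.4, -132.7, 176.7]
tcp_rot: [-0.499, -3.096, -0.002]
wrist_force: [-0.4, -0.7, 0.6]
gripper_width: 0.003
```

Run:
```python
from h import *
t=vision.get_image("top");s=vision.get_image("scene")
a=t["color"][130:230,310:430,::-1]; b=s["color"][120:220,220:340,::-1]
im=np.hstack([cv2.resize(x,None,fx=3.3,fy=3.3,interpolation=cv2.INTER_CUBIC) for x in (a,b)]);cv2.imwrite("pics/pre.png",im)
```

```text
(no output)
```

View pics/pre.png

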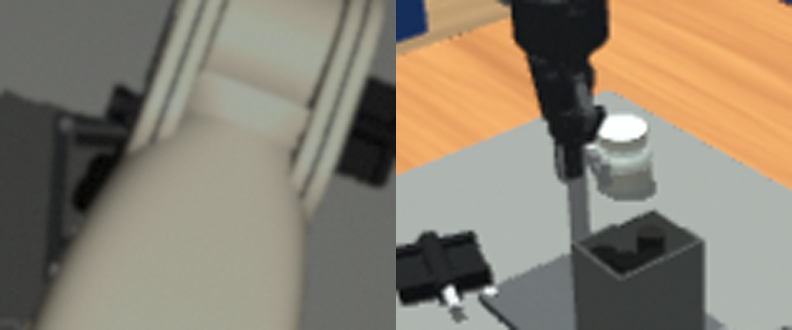

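Run:
```python
from h import *
H=np.array([582,-177.5])
def P(a,R=53,d=15):
    a=np.radians(a);return H+R*np.array([np.cos(a),np.sin(a)])+d*np.array([np.sin(a),-np.cos(a)])
p=r.get_obs()["tcp_pos"][:2];print(p)
for a in [71.5]+list(np.arange(76.5,178,5)):
    q=P(a);print(a,np.round(q,1),np.round((q-p)/200,3));p=q
```

```text
[ 622.01456075 -133.10990906]
71.5 [ 613. -132.] [-0.045  0.006]
76.5 [ 609.  -129.5] [-0.02   0.013]
81.5 [ 604.7 -127.3] [-0.021  0.011]
86.5 [ 600.2 -125.5] [-0.022  0.009]
91.5 [ 595.6 -124.1] [-0.023  0.007]
96.5 [ 590.9 -123.1] [-0.024  0.005]
101.5 [ 586.1 -122.6] [-0.024  0.003]
106.5 [ 581.3 -122.4] [-0.024  0.001]
111.5 [ 576.5 -122.7] [-0.024 -0.001]
116.5 [ 571.8 -123.4] [-0.024 -0.003]
121.5 [ 567.1 -124.5] [-0.023 -0.005]
126.5 [ 562.5 -126. ] [-0.023 -0.008]
131.5 [ 558.1 -127.9] [-0.022 -0.009]
136.5 [ 553.9 -130.1] [-0.021 -0.011]
141.5 [ 549.9 -132.8] [-0.02  -0.013]
146.5 [ 546.1 -135.7] [-0.019 -0.015]
151.5 [ 542.6 -139. ] [-0.018 -0.016]
156.5 [ 539.4 -142.6] [-0.016 -0.018]
161.5 [ 536.5 -146.5] [-0.014 -0.019]
166.5 [ 534.  -150.5] [-0.013 -0.02 ]
171.5 [ 531.8 -154.8] [-0.011 -0.021]
176.5 [ 530.  -159.3] [-0.009 -0.022]
```

```bash
python3 -m creep '[-0.02,0.003,0,0, -0.02,0.003,0,0, -0.01,0.01,0,0.014, -0.02,0.012,0,0.028, -0.021,0.011,0,0.028]'
```

```text
time_s: 3.28
tcp_pos: [604.2, -125.8, 180.5]
tcp_rot: [0.151, 3.135, -0.002]
wrist_force: [3.9, -2.3, -0.5]
gripper_width: -0.002
```

```bash
python3 -m creep '[-0.022,0.008,-0.01,0.02, -0.023,0.007,-0.01,0.026, -0.024,0.005,0,0.028, -0.024,0.003,0,0.028, -0.024,0.001,0,0.028]'; python3 -m creep '[-0.024,-0.001,0,0.028, -0.024,-0.003,0,0.028, -0.023,-0.005,0,0.028, -0.023,-0.008,0,0.028, -0.022,-0.009,0,0.028]'
```

```text
time_s: 3.9
tcp_pos: [580.9, -120.5, 176.6]
tcp_rot: [-0.488, 3.1, -0.002]
wrist_force: [4.7, -0.1, 0.4]
gripper_width: 0.001
time_s: 4.53
tcp_pos: [557.7, -125.6, 176.6]
tcp_rot: [-1.153, 2.919, -0.003]
wrist_force: [4.5, 0.6, 0.5]
gripper_width: -0.002
```

```bash
python3 -m creep '[-0.021,-0.012,0,0.025, -0.02,-0.015,0,0.027, -0.019,-0.017,0,0.027, -0.018,-0.018,0,0.027, -0.016,-0.019,0,0.026]'; python3 -m creep '[-0.014,-0.02,0,0.028, -0.008,-0.01,0,0.014,-0.007,-0.01,0,0.014]'
```

```text
time_s: 5.15
tcp_pos: [538.2, -141.2, 176.4]
tcp_rot: [-1.73, 2.62, -0.001]
wrist_force: [0.2, 3.3, 2.4]
gripper_width: 0.0
time_s: 5.52
tcp_pos: [532.5, -149.3, 176.4]
tcp_rot: [-1.952, 2.459, -0.001]
wrist_force: [1.6, 3.7, 1.4]
gripper_width: 0.0
```

```bash
python3 -m creep '[-0.006,-0.01,0,0.014, -0.006,-0.01,0,0.014]'; python3 -m creep '[-0.005,-0.01,0,0.014]';  python3 -m creep '[-0.002,-0.005,0,0.007]'
```

```text
time_s: 5.78
tcp_pos: [530.3, -153.4, 176.4]
tcp_rot: [-2.058, 2.371, -0.002]
wrist_force: [2.6, 2.9, 1.7]
gripper_width: 0.002
time_s: 5.9
tcp_pos: [529.3, -155.4, 176.4]
tcp_rot: [-2.11, 2.325, -0.002]
wrist_force: [4.3, 4.3, 1.3]
gripper_width: -0.004
time_s: 6.02
tcp_pos: [528.9, -156.5, 176.2]
tcp_rot: [-2.134, 2.303, -0.002]
wrist_force: [0.1, 2.9, 2.4]
gripper_width: 0.003
```

```bash
for i in 1 2 3; do python3 -m creep '[0,-0.005,0,0]' | egrep 'pos|force'; done
```

```text
tcp_pos: [528.5, -157.6, 175.8]
wrist_force: [0.1, 3.3, 3.4]
tcp_pos: [528.4, -158.7, 175.5]
wrist_force: [0.8, 3.3, 2.4]
tcp_pos: [528.4, -159.7, 175.3]
wrist_force: [-1.6, 5.8, 3.2]
```

```bash
for i in 1 2; do python3 -m creep '[0,-0.003,0,0]' | egrep 'pos|force'; done
```

```text
tcp_pos: [528.3, -160.1, 175.2]
wrist_force: [-1.1, 7.0, 3.8]
tcp_pos: [528.3, -160.2, 175.2]
wrist_force: [-1.0, 8.7, 4.2]
```

```bash
python3 -m creep '[0,-0.003,0,0]' | egrep 'pos|force'; python3 -m creep '[0,0,0,0]' | egrep 'pos|force'
```

```text
tcp_pos: [528.3, -160.4, 175.2]
wrist_force: [-0.5, 11.6, 4.9]
tcp_pos: [528.3, -160.4, 175.2]
wrist_force: [-1.3, 10.2, 5.1]
```

```bash
python3 -m creep '[0,0.03,0,0, 0,0.06,0,0, 0,0.06,0,0, 0,0,0.25,0, 0,0,0.13,0]' | egrep 'pos|force';  python3 -m creep '[-0.05,0.3,0,0, -0.05,0.3,0,0.02, -0.05,0.3,0,0.02, -0.05,0.3,0,0, -0.05,0.3,0,0]' -1
python3 - <<'E'
from h import *
t=vision.get_image("top");s=vision.get_image("scene")
crop(t,310,150,410,230,8,"pics/t_stand2.png")
crop(s,230,140,340,250,5,"pics/s_stand2.png")
E
```

```text
tcp_pos: [528.9, -131.1, 253.4]
wrist_force: [1.3, -0.6, 0.1]
time_s: 8.15
tcp_pos: [477.7, 170.6, 251.5]
tcp_rot: [-2.274, 2.166, -0.001]
wrist_force: [1.0, -0.7, -0.6]
gripper_width: 1.0
```

View pics/t_stand2.png

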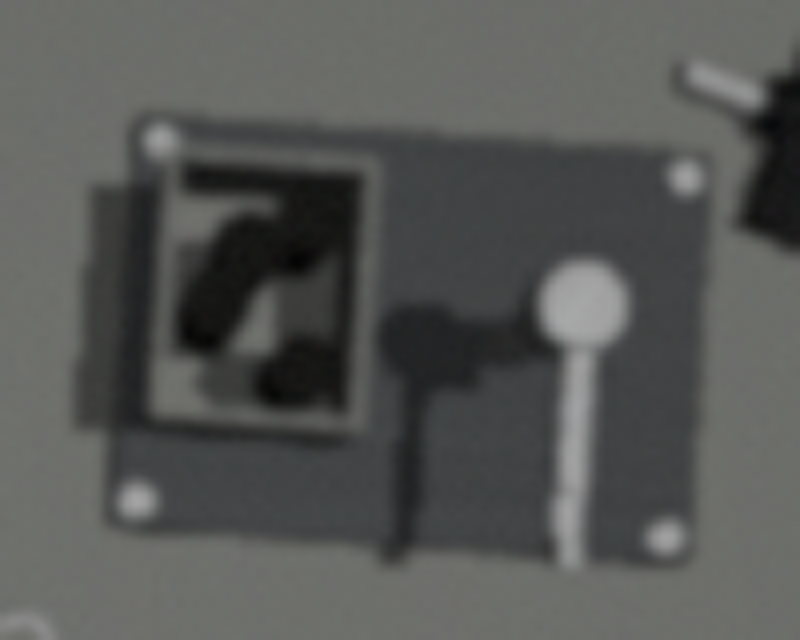

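View pics/s_stand2.png

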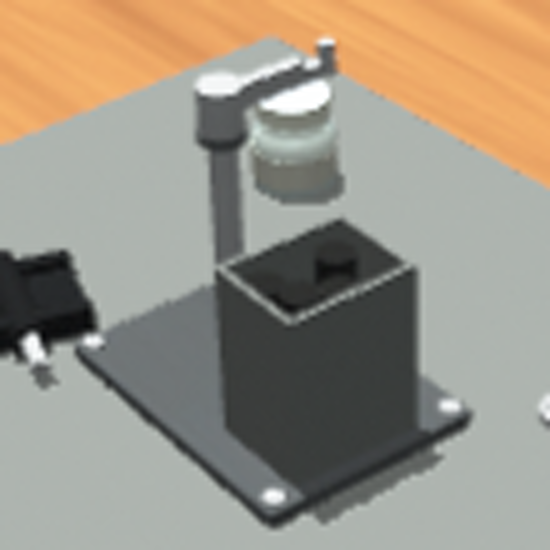

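The hook now points straight out of the front, from the hub at top-crop (583,305) to the tip at (572,565). In the scene crop its lip is at (325,48). Next I measure the notch and the ring.

Run:
```python
from h import *
t=vision.get_image("top");s=vision.get_image("scene")
a=t["color"][180:228,366:398,::-1]; b=s["color"][142:172,268:302,::-1]
a=cv2.resize(a,None,fx=12,fy=12,interpolation=cv2.INTER_CUBIC);b=cv2.resize(b,None,fx=12,fy=12,interpolation=cv2.INTER_CUBIC)
im=np.zeros((576,800,3),np.uint8);im[:576,:384]=a;im[:360,390:798]=b;cv2.imwrite("pics/notch.png",im)
a=t["color"][200:250,190:265,::-1]; b=s["color"][218:290,372:448,::-1]
a=cv2.resize(a,None,fx=8,fy=8,interpolation=cv2.INTER_CUBIC);b=cv2.resize(b,None,fx=8,fy=8,interpolation=cv2.INTER_CUBIC)
cv2.imwrite("pics/ringt.png",a);cv2.imwrite("pics/rings.png",b)
```

```text
(no output)
```

View pics/notch.png

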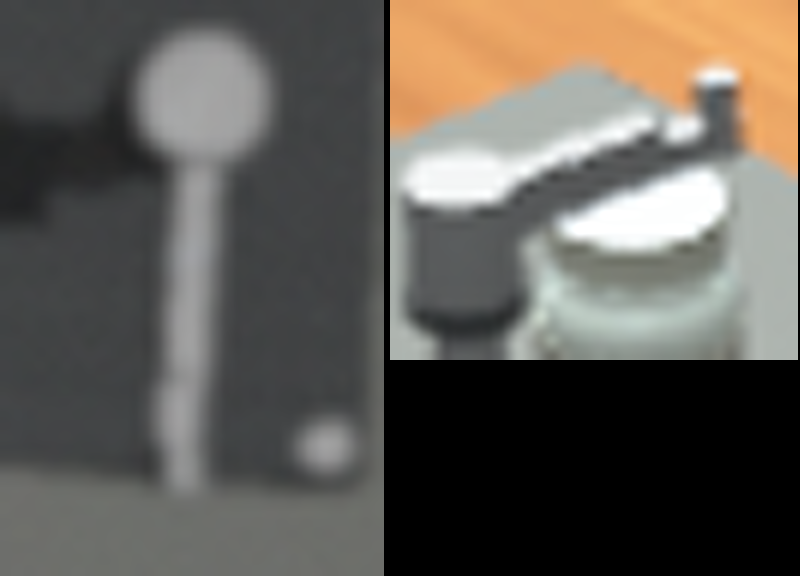

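View pics/rings.png

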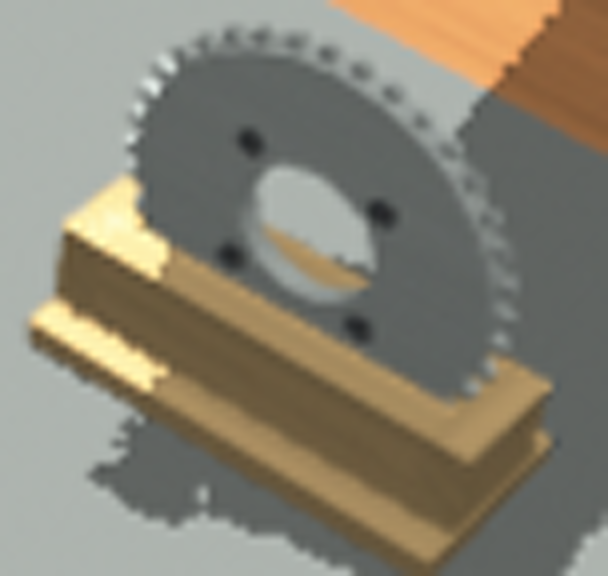

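Run:
```python
from h import *
t=vision.get_image("top");s=vision.get_image("scene")
f=lambda x,y:(366+(x+.5)/12-.5,180+(y+.5)/12-.5)
g=lambda x,y:(268+(x-390+.5)/12-.5,142+(y+.5)/12-.5)
ht=at(t,*f(203,95),200);hs=at(s,*g(460,180),200);print("hub",ht,hs,tri(t,f(203,95),s,g(460,180)))
tt=at(t,*f(184,492),202);print("tip",tt,"r",np.linalg.norm((tt-ht)[:2]))
print("tip ang",np.degrees(np.arctan2(*(tt-ht)[1::-1])))
l=at(s,*g(717,75),202);print("lip centre scene",l,"r",np.linalg.norm((l-hs)[:2]),np.degrees(np.arctan2(*(l-hs)[1::-1])))
n=at(s,*g(658,122),196);print("inner edge top scene",n,np.linalg.norm((n-hs)[:2]))
n=at(s,*g(685,130),190);print("floor scene",n,np.linalg.norm((n-hs)[:2]))
n=at(t,*f(190,378),196);print("step top",n,np.linalg.norm((n-ht)[:2]))
# ring: hole in scene near face; 8x crop at 372,218
q=lambda x,y:(372+(x+.5)/8-.5,218+(y+.5)/8-.5)
print("hole centre z77",at(s,*q(312,233),77))
print("ring extents left/right",at(s,*q(135,165),77),at(s,*q(515,270),77))
# pixel scale check TCP
```

```text
hub [ 582.87523472 -177.98104663  200.        ] [ 580.99749507 -175.74531969  200.        ] (array([ 581.80077141, -177.02222734,  199.97958051]), np.float64(2.8520094145815498))
tip [ 501.07748395 -174.32867569  202.        ] r 81.87925160885548
tip ang 177.44337062032199
lip centre scene [ 504.16189762 -172.27317028  202.        ] r 76.91400950299331 177.41260219500913
inner edge top scene [ 523.27478499 -172.11425493  196.        ] 57.836803940923495
floor scene [ 514.03116397 -173.13901538  190.        ] 67.01703009728857
step top [ 524.61791213 -176.24940637  196.        ] 58.28305254415811
hole centre z77 [478.58995939 245.76886052  77.        ]
ring extents left/right [494.31180547 187.15938961  77.        ] [445.59159905 298.93544756  77.        ]
```

View pics/ringt.png

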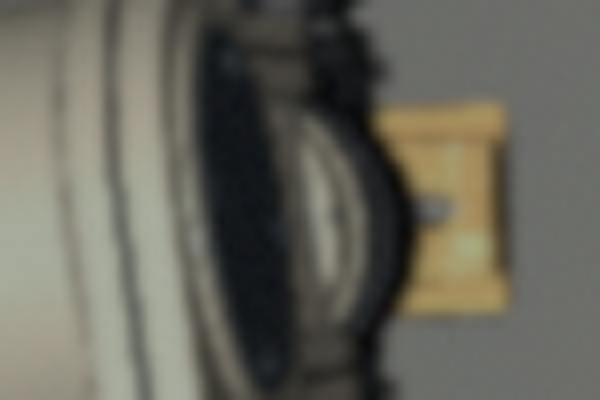

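```bash
python3 -m creep '[0,0.19,0,0, 0,0.18,-0.05,0, 0,0,-0.2,0, 0,0,0,0]' -1
```

```text
time_s: 8.95
tcp_pos: [477.7, 240.8, 199.1]
tcp_rot: [2.269, -2.166, -0.003]
wrist_force: [-0.2, 0.2, 0.6]
gripper_width: 1.001
```

```bash
python3 -m creep '[0.006,0.023,-0.15,0, 0,0,-0.15,0, 0,0,-0.095,0, 0,0,0,0]'
python3 - <<'E'
from h import *
s=vision.get_image("scene"); crop(s,350,170,470,300,4,"pics/g1.png")
E
```

```text
time_s: 9.45
tcp_pos: [480.2, 245.7, 122.6]
tcp_rot: [2.272, -2.169, -0.001]
wrist_force: [0.0, 0.1, 0.2]
gripper_width: 0.998
```

View pics/g1.png

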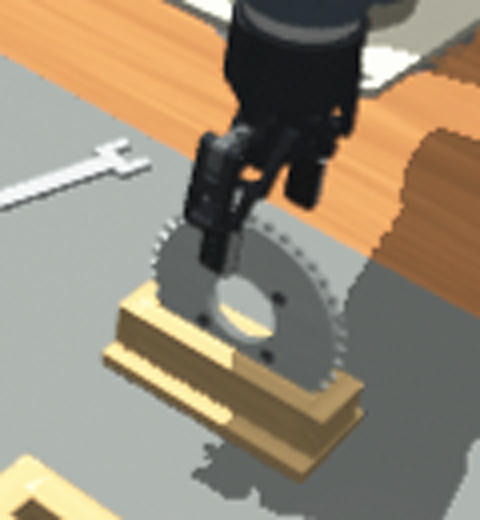

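```bash
python3 -m creep '[0,0,-0.005,0, 0,0,0,0, 0,0,0,0, 0,0,0,0, 0,0,0,0]' 1 40;python3 -m creep '[0,0,0,0, 0,0,0,0]'
```

```text
time_s: 10.12
tcp_pos: [479.7, 247.1, 121.6]
tcp_rot: [-2.275, 2.167, 0.0]
wrist_force: [-1.6, -0.1, 4.1]
gripper_width: 0.107
time_s: 10.38
tcp_pos: [479.7, 247.0, 121.5]
tcp_rot: [-2.275, 2.167, 0.0]
wrist_force: [-1.8, -1.0, 4.5]
gripper_width: 0.108
```

```bash
python3 -m creep '[0,0,0.05,0, 0,0,0.1,0, 0,0,0.2,0, 0,0,0.2,0, 0,0,0.14,0]'; python3 -m creep '[0,0,0,0, 0,0,0,0]'
python3 - <<'E'
from h import *
s=vision.get_image("scene"); crop(s,340,110,480,300,3,"pics/g2.png")
E
```

```text
time_s: 11.0
tcp_pos: [480.0, 247.0, 261.4]
tcp_rot: [-2.274, 2.166, -0.001]
wrist_force: [0.3, 0.5, -1.9]
gripper_width: 0.101
time_s: 11.25
tcp_pos: [479.5, 246.8, 258.1]
tcp_rot: [2.274, -2.166, -0.001]
wrist_force: [0.0, 0.3, -2.8]
gripper_width: 0.106
```

View pics/g2.png

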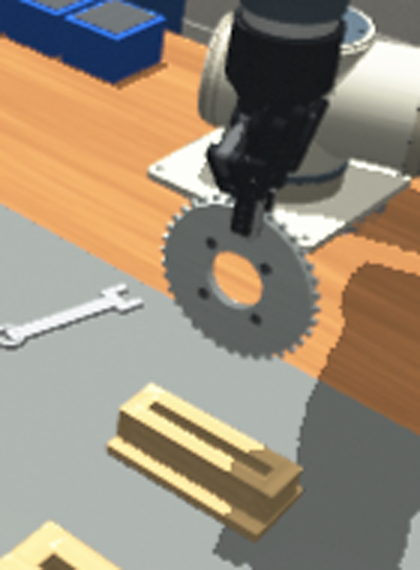

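Run:
```python
from h import *
s=vision.get_image("scene")
im=s["color"].astype(int)
crop(s,385,165,450,235,8,"pics/g3.png")
```

```text
(no output)
```

View pics/g3.png

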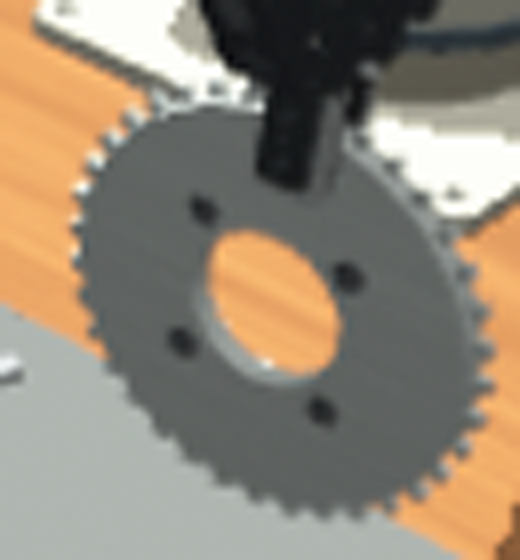

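Run:
```python
from h import *
s=vision.get_image("scene")
u,v=385+264/8-.5,165+310/8-.5
o,w=ray(s,u,v);p=r.get_obs()["tcp_pos"]
a=np.radians(2.85);n=np.array([np.cos(a),np.sin(a),0])
t=((p-o)@n+5)/(w@n);q=o+w*t;print(p,q,q-5*n-p)
```

```text
[479.32996787 246.77083664 257.94803441] [484.37967124 245.89681551 215.48048782] [  0.05588773  -1.122628   -42.4675466 ]
```

```bash
python3 -m creep '[-0.02,-0.1,0,0, -0.03,-0.2,0,0, -0.03,-0.25,0,-0.016, -0.03,-0.25,0,-0.016, -0.02,-0.25,0,0]' | egrep 'pos|force'; python3 -m creep '[0,-0.25,0,0, 0,-0.25,0,0, 0,-0.25,0,0, 0,-0.2,0,0, 0,-0.1,0,0]' | egrep 'pos|rot|force'; python3 -m creep '[0,0,0,0, 0,0,-0.05,0, 0,0,-0.05,0, 0,0,0,0]'
```

```text
tcp_pos: [452.7, 34.9, 259.0]
wrist_force: [1.5, 0.2, -1.7]
tcp_pos: [452.8, -175.2, 258.8]
tcp_rot: [2.16, -2.281, -0.001]
wrist_force: [-0.4, 0.8, -1.9]
time_s: 13.15
tcp_pos: [453.4, -172.0, 238.3]
tcp_rot: [2.164, -2.277, -0.003]
wrist_force: [-0.2, -0.4, -2.3]
gripper_width: 0.102
```

```bash
python3 -m creep '[0,0,-0.014,0, 0,0,0,0, 0,0,0,0]'
python3 - <<'E'
from h import *
s=vision.get_image("scene"); crop(s,240,100,360,215,5,"pics/i1.png")
E
```

```text
time_s: 13.52
tcp_pos: [453.9, -173.1, 236.6]
tcp_rot: [-2.163, 2.278, -0.0]
wrist_force: [-0.2, -0.7, -1.6]
gripper_width: 0.107
```

View pics/i1.png

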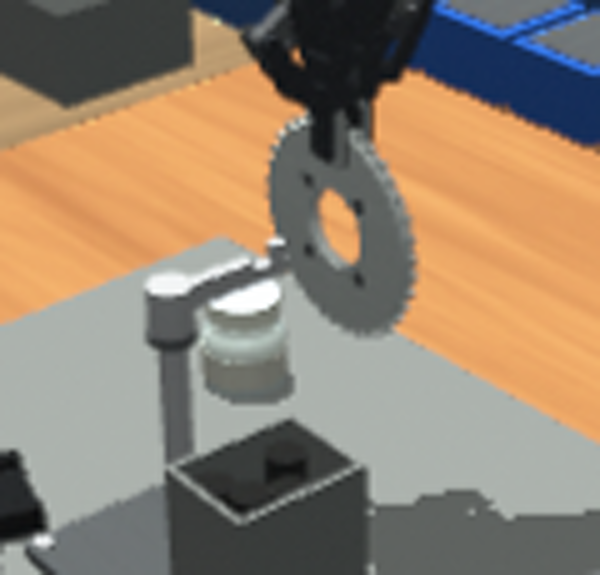

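Run:
```python
from h import *
s=vision.get_image("scene");p=r.get_obs()["tcp_pos"]
u,v=240+333.5/5-.5,100+230.5/5-.5
o,w=ray(s,u,v)
a=np.radians(-2.9);n=np.array([np.cos(a),np.sin(a),0])
t=((p-o)@n+5)/(w@n);q=o+w*t;print(p,q-5*n-p)
```

```text
[ 453.83455516 -173.09784155  236.62885494] [ 2.56590310e-02  5.06516737e-01 -4.35433989e+01]
```

```bash
python3 -m creep '[0.05,-0.002,0,0, 0.06,-0.002,0,0, 0.06,-0.002,0,0, 0.06,-0.002,0,0, 0.05,-0.002,0,0]'; python3 -m creep '[0.03,-0.001,0,0, 0.005,0,0,0, 0,0,0,0]'
python3 - <<'E'
from h import *
s=vision.get_image("scene"); crop(s,250,90,350,190,6,"pics/i2.png")
E
```

```text
time_s: 14.25
tcp_pos: [510.7, -175.0, 236.2]
tcp_rot: [2.163, -2.278, -0.001]
wrist_force: [-0.4, 0.5, -1.6]
gripper_width: 0.107
time_s: 14.62
tcp_pos: [516.6, -175.2, 236.5]
tcp_rot: [2.163, -2.278, -0.0]
wrist_force: [-0.5, 0.2, -2.0]
gripper_width: 0.109
```

View pics/i2.png

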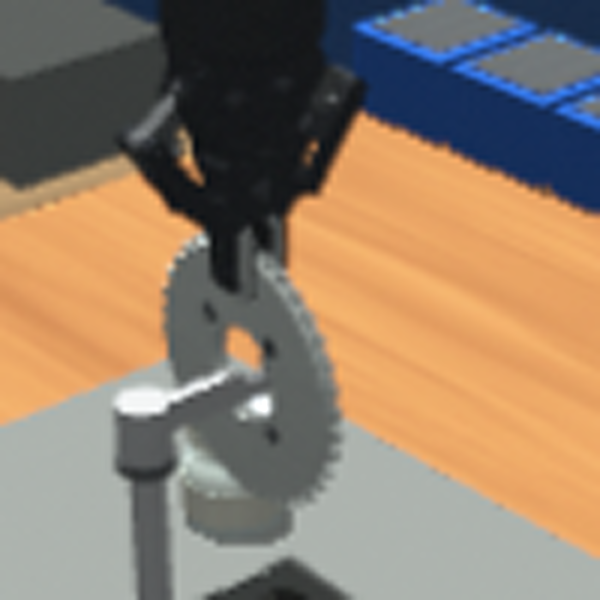

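```bash
python3 -m creep '[0,0.005,-0.03,0, 0,0,-0.025,0]' | egrep 'pos|force'; for i in 1 2; do python3 -m creep '[0,0,-0.01,0]' | egrep 'pos|force'; done;  python3 -m creep '[0,0,0,0]' | egrep 'pos|force'
```

```text
tcp_pos: [516.5, -174.1, 225.0]
wrist_force: [-0.2, -0.3, -2.2]
tcp_pos: [516.5, -174.2, 223.0]
wrist_force: [-0.0, 0.6, -2.2]
tcp_pos: [516.8, -174.3, 221.3]
wrist_force: [-0.1, 1.0, -1.7]
tcp_pos: [516.7, -174.3, 221.4]
wrist_force: [-0.0, 0.1, -2.0]
```

```bash
for i in 1 2 3 4; do python3 -m creep '[0,0,-0.007,0]' | egrep 'pos|force'; done
```

```text
tcp_pos: [516.9, -174.3, 220.2]
wrist_force: [0.4, 0.7, -2.6]
tcp_pos: [516.8, -174.3, 218.7]
wrist_force: [-0.5, 0.5, -2.8]
tcp_pos: [516.8, -174.3, 217.2]
wrist_force: [-0.4, -0.2, -1.5]
tcp_pos: [516.8, -174.3, 215.8]
wrist_force: [-0.2, 0.0, -1.6]
```

```bash
for i in 1 2 3; do python3 -m creep '[0,0,-0.005,0]' | egrep 'pos|force'; done
```

```text
tcp_pos: [516.7, -174.3, 214.8]
wrist_force: [-0.3, -0.0, -1.7]
tcp_pos: [516.8, -174.3, 213.8]
wrist_force: [-0.5, 0.2, -1.1]
tcp_pos: [516.8, -174.3, 212.8]
wrist_force: [-0.1, 0.2, -2.0]
```

```bash
for i in 1 2 3 4; do python3 -m creep '[0,0,-0.004,0]' | egrep 'pos|force'; done
```

```text
tcp_pos: [516.8, -174.2, 212.0]
wrist_force: [-0.2, -0.5, -1.9]
tcp_pos: [516.8, -174.3, 211.2]
wrist_force: [-0.8, -0.2, -2.2]
tcp_pos: [516.8, -174.3, 210.5]
wrist_force: [-0.8, 0.2, 0.1]
tcp_pos: [516.8, -174.3, 210.1]
wrist_force: [-2.7, 0.7, 5.4]
```

Run:
```python
from h import *
s=vision.get_image("scene"); crop(s,250,100,330,190,6,"pics/i3.png")
```

```text
(no output)
```

View pics/i3.png

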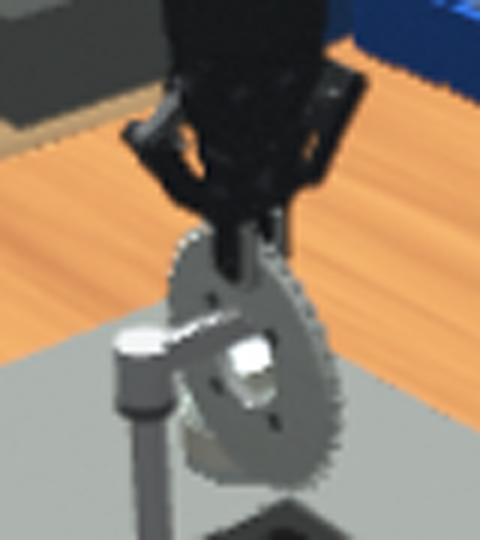

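```bash
python3 -m creep '[0,0,0.003,0]' | egrep 'pos|force'; for i in 1 2 ; do python3 -m creep '[-0.004,0,0,0]' | egrep 'pos|force'; done; python3 -m creep '[0,0,0,0]' | egrep 'pos|force'
```

```text
tcp_pos: [516.8, -174.3, 210.5]
wrist_force: [-0.8, 0.7, -0.3]
tcp_pos: [516.3, -174.3, 210.4]
wrist_force: [1.7, 1.1, 1.3]
tcp_pos: [515.7, -174.3, 210.4]
wrist_force: [5.2, 0.2, -0.1]
tcp_pos: [515.7, -174.3, 210.4]
wrist_force: [3.8, 0.6, -0.2]
```

```bash
python3 -m creep '[0.003,0,0,0, 0,0,0,0]' | egrep 'pos|force'; python3 -m creep '[0.003,0,0,0, 0,0,0,0]' | egrep 'pos|force';  python3 -m creep '[0.003,0,0,0, 0,0,0,0]' | egrep 'pos|force'; python3 -m creep '[0.003,0,0,0, 0,0,0,0]' | egrep 'pos|force'
```

```text
tcp_pos: [515.8, -174.3, 210.3]
wrist_force: [3.4, 0.3, 1.9]
tcp_pos: [516.0, -174.3, 210.2]
wrist_force: [-1.4, 0.9, 3.0]
tcp_pos: [516.6, -174.2, 210.2]
wrist_force: [-2.5, -0.2, 4.0]
tcp_pos: [517.5, -174.2, 210.3]
wrist_force: [-2.7, 0.9, 2.8]
```

```bash
python3 -m creep '[-0.003,0,0.001,0, 0,0,0,0]' - 20 | egrep 'pos|force'; python3 -m creep '[0,0,0,0]' 0.6 20 ; python3 -m creep '[0,0,0,0]' 0.4 20;python3 -m creep '[0,0,0,0, 0,0,0,0, 0,0,0,0]' 0.3
python3 - <<'E'
from h import *
s=vision.get_image("scene"); crop(s,250,100,330,190,6,"pics/i4.png")
E
```

```text
tcp_pos: [517.3, -174.2, 210.4]
wrist_force: [0.6, 1.8, 0.5]
time_s: 18.6
tcp_pos: [517.0, -174.3, 210.3]
tcp_rot: [2.163, -2.278, -0.0]
wrist_force: [0.1, 0.5, 0.3]
gripper_width: 0.198
time_s: 18.73
tcp_pos: [516.9, -174.3, 210.3]
tcp_rot: [2.163, -2.278, -0.0]
wrist_force: [0.2, 0.4, 0.2]
gripper_width: 0.3
time_s: 19.1
tcp_pos: [516.9, -174.3, 210.5]
tcp_rot: [2.163, -2.278, 0.0]
wrist_force: [0.8, 1.4, -0.1]
gripper_width: 0.35
```

View pics/i4.png

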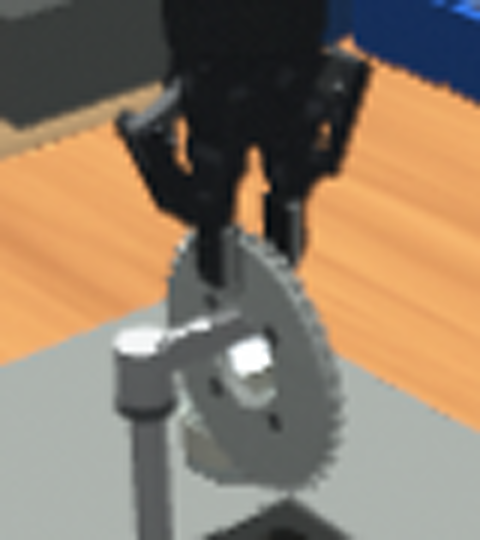

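```bash
python3 -m creep '[0,0,0.01,0, 0,0,0.03,0, 0,0,0.05,0, 0,0,0.1,0, 0,0,0.15,0]' 0.2| egrep 'pos|force'; python3 -m creep '[-0.1,0.1,0.1,0, -0.1,0.2,0,0, -0.1,0.25,0,0, -0.1,0.25,0,0, -0.1,0.25,0,0]' | egrep 'time|pos|force'; python3 -m creep '[0,0.2,0,0, 0,0,0,0, 0,0,0,0, 0,0,0,0]'
python3 - <<'E'
from h import *
s=vision.get_image("scene"); crop(s,240,110,340,210,6,"pics/f1.png")
t=vision.get_image("top"); crop(t,310,150,430,240,6,"pics/f2.png")
E
```

```text
tcp_pos: [516.7, -174.1, 279.3]
wrist_force: [0.9, 0.9, -0.3]
time_s: 20.4
tcp_pos: [416.2, 37.0, 299.4]
wrist_force: [0.6, 0.5, 0.6]
time_s: 20.9
tcp_pos: [417.2, 74.9, 298.6]
tcp_rot: [2.161, -2.28, 0.0]
wrist_force: [0.3, 0.8, -1.0]
gripper_width: 0.398
```

View pics/f1.png

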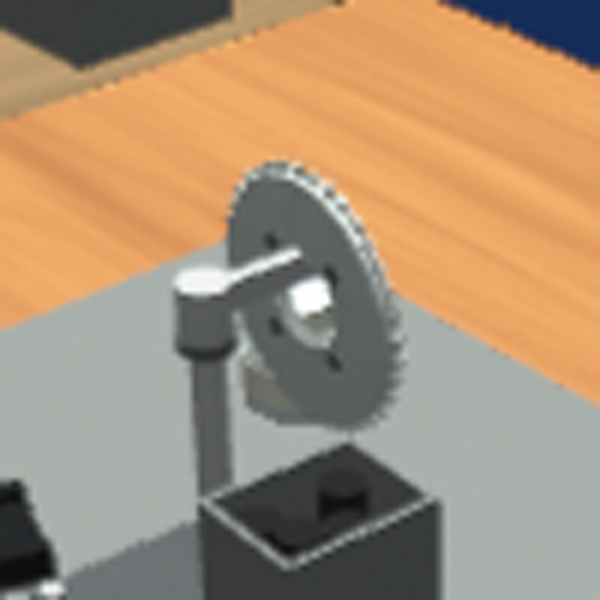

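View pics/f2.png

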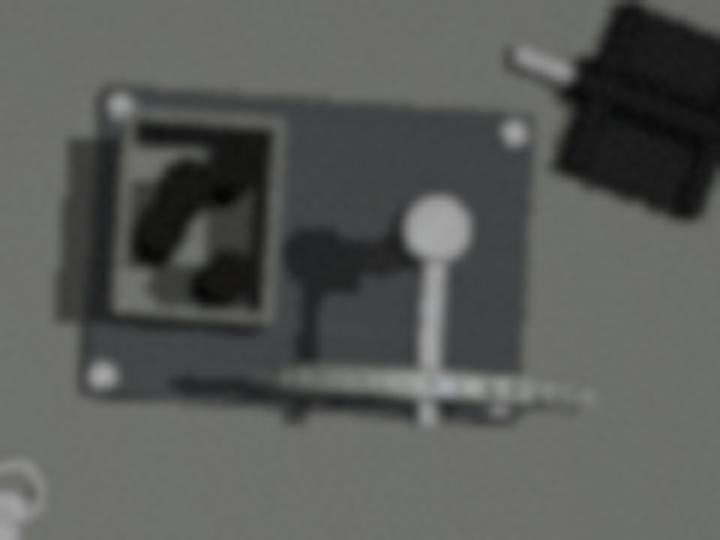

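Run:
```python
from h import *
a=vision.get_image("scene")["color"].astype(int)[100:220,240:345]
for _ in range(12): b=vision.get_image("scene")
print("max diff",abs(b["color"].astype(int)[100:220,240:345]-a).max())
# bolt holes centre on near face
u,v=240+(270+329+276+334)/4/6-.5,110+(242+275+327+361)/4/6-.5
o,w=ray(b,u,v);an=np.radians(-2.9);n=np.array([np.cos(an),np.sin(an),0]);p=np.array([516.9,-174,166])
q=o+w*(((p-o)@n+5)/(w@n));print("ring centre",q-5*n)
r.finish_job()
```

```text
max diff 40
ring centre [ 516.86056298 -174.77849832  167.44904668]
the job is handed in; nothing more can be done
```

The hook is turned to its stop, the chainring is hanging in its notch, and the job is handed in at about 21.5 s of the 72 s.

**What I did**
- With the fingers shut, I pushed the swivel hook about 105° anticlockwise until it met its stop. It took about 4 N on the way and about 11 N at the stop, against the 22 N limit.
- I then took the ring from the small rack, passed its hole over the lip and lowered it until it touched the notch floor, at about 5 N. I opened the fingers and moved away.

**What the last checks showed**
- **Notch:** the ring's centre measured 167.4 mm above the bench, against 166 mm expected. Contact came at floor height, not on the arm top or lip. While still gripped, the ring met resistance when nudged outward and moved freely about 1.5 mm inward.
- **Facing:** just after turning, the arm measured 177.4°, with the stand's front at about 177°. The final top view shows the arm still pointing straight out of the front, with the ring square across it.
- **Stillness:** this check is not conclusive. Two frames 0.6 s apart differed by up to 40 grey levels at the worst pixel, and I handed in without checking whether that was noise at an edge or a slight residual sway.
- **Other things:** nothing else was knowingly touched. I did not compare the positions of the jar, carton, wrench and pedal before and after.

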